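# Lift the hot furnace lid with the lid lifter and park it on the tripod

## Task

The crucible furnace is hot: take the lid lifter from its stand, hook the lid by its loop handle, take its weight gently to feel for the point of the loop where it balances, and lift it off keeping it level all the way. Carry it to the tripod and set it down gently, fully seated in the ring and without shifting the tripod, then hang the lifter back on its stand. The lid and its lining are hot and brittle, so never touch the lid with the gripper, never force or knock it, and leave the glassware and the test-tube rack alone.

Things in the scene. Friction and masses are not known exactly. Their poses are not given: they have to be found in the camera images.
- lid: The hot lid: a steel disc 150 mm across, 6 mm thick, over a tapered refractory plug (94 mm across at the disc, 80 mm at its lower end, 18 mm deep), with a loop handle on top. Mass 0.6 to 0.71 kg. Origin: centre of the disc's underside, the face that lies on the furnace top or the tripod's ring; z up; the loop stands along y. Hung on the hook it swings like a 44 mm pendulum and may turn.
- lid_bar (a point): Middle of the lid's loop handle: an 8 mm round steel bar along the lid's y, straight for 86 mm, its centre line 36 mm above the disc's top (42 mm above the lid's origin; 32 mm free below it); its two legs stand 100 mm apart.
- furnace_mouth (a point): Centre of the furnace's flat top, 150 mm above the bench: a round grey top-loading furnace 200 mm across, fixed, with a bore 102 mm across into which the lid's plug hangs. White control box on its robot side (its -x), 137 mm out from the axis, lower than the top.
- tripod_seat (a point): Centre of the top face of the low iron tripod's ring, 90 mm above the bench: the ring is 136 mm across outside, 102 mm inside, 8 mm thick, on three splayed legs (feet on an 80 mm radius). Loose, 1.4 kg.
- lifter_grip (a point): Centre of the lid lifter's wooden T handle, a bar 120 mm long (x), 22 mm wide (y), 26 mm high (z); 0.22 kg in all. From its middle a 7 mm steel rod goes down, cranks 16 mm back (to -x) between 59 and 75 mm below this point, and ends in an open hook that opens upward, its upturned tip towards +x.
- lifter_saddle (a point): Lowest point of the lifter's hook on the rod's centre line, 105 mm straight below lifter_grip; a bar hung on it has its centre line 7.5 mm above this point. The rod's underside is 3.5 mm lower. The back of the hook's throat is 12 mm to -x; the tip ends 18 mm to +x and 12.5 mm above this point.
- holder_seat (a point): Where the handle's centre sits on the fixed wooden lifter stand, 133 mm above the bench. Two posts 47 mm either side along x, 44 mm wide (y), 120 mm high, carry the handle's underside near its ends, between cheeks that rise 14 mm with about 3 mm play each side. Open between the posts: the lifter goes straight up out of it and straight down into it, hook tip to the stand's +x.
- bottle: Bystander: amber reagent bottle with a glass stopper, 66 mm across, 116 mm tall; origin under its centre.
- flask: Bystander: conical glass flask, 82 mm across, 112 mm tall; origin under its centre.
- rack: Bystander: wooden test-tube rack with tubes, 75 mm (x) by 222 mm (y), 120 mm tall; origin under its centre.
- lid_top (a point): Centre of the disc's top. The lining was cast unevenly: the balance point lies up to 28 mm from the loop's middle along the lid's y, to either side, unseen and different each time. Lifted a few mm elsewhere, the lid stays down on its heavy side's rim and tips, and the hook carries less than its weight; at the balance point the hook carries all of it and the lid comes up level.
Things that resemble listed ones, but are neither listed nor needed, are in the scene too. What is meant by the part that bears lifter_grip is not pink, and is the smaller of those in its own colour.

How it is judged:
By the outcome, as a careful person would: the job done as asked, in the order asked, and still so for the second after the job is handed in, with the robot touching nothing.
It also fails if it takes over 72 s, if anything falls off the work surface, if the arm or the gripper's body presses on something with over 40 N, if the wrist force passes 120 N, or if a joint passes its speed limit or range.

## Robot

A 7-joint arm with a two-finger parallel gripper is mounted at the origin on the work surface. World frame = base frame: x ahead of the robot, y to its left, z up, the work surface at z = 0. Lengths are in mm, angles in degrees, forces in N, time in s.
With the tool pointing down it reaches from about 350 to 900 mm from the base axis. Payload 19.9 kg.
Tool frame: the origin (TCP) lies midway between the tips of the shut fingers; the grasp point (between the pads) lies 19 mm behind it; z points along the fingers, y is the direction in which the jaws open and shut (so a half turn about z gives the same grasp; the last joint's range is limited). The gripper opens to 94 mm and grips with 3 to 60 N. Pads are 16 mm wide; open, the fingers measure 119 mm over their backs; the gripper's body (75 mm by 177 mm) begins 78 mm behind the grasp point.
Start: joints at [65.861, 23.915, -0.59, 92.452, 0.269, 63.638, -3.037], TCP at [231.701, -580.442, 205.425] pointing down, gripper open.
Joint ranges: [-161.28, 161.28], [-22.2, 115.67], [-73.04, 71.86], [3.21, 147.25], [-68.34, 248.33], [10.77, 114.83], [-161.83, 161.83]. Speed limits (degrees/s): [108.29, 108.29, 136.94, 136.94, 172.46, 172.46, 172.46].

## Interface

Orientations are given as [roll, pitch, yaw] about the fixed x, y, z axes, in that order (R = Rz(yaw) Ry(pitch) Rx(roll)).
In Python, from bench import manip, kinematics, read_camera gives the robot as it stands. Calls block until the motion is done:
- manip.move_to(position, orientation): joint-space move of the TCP to a pose.
- manip.move_linear(position, rotation=None, feed=150, stop_force=None): straight line of the TCP; rotation=None keeps the orientation; feed is the mean speed in mm/s. With stop_force (N) it stops when the force on the tool has changed by that much, and returns True; else False.
- manip.goto_joints(angles): joint-space move.
- manip.command_gripper(opening): opening from 0.0 (shut) to 1.0 (fully open); the grip force is fixed at half the most; returns when the fingers have stopped.
- manip.wait(seconds).
- kinematics.inverse_kinematics(position, orientation): joint angles nearest the present ones, or None.
- manip.read_state(): the state.
- read_camera(name): name is "scene" or "top" or "wrist"; returns a dict with "frame" (400x640x3 uint8, red, green, blue), "fov_y" (degrees; the focal length in pixels is half the picture's height over the tangent of half this angle, whatever the lens; pixels are square), "cx", "cy" (the principal point, pixels), "camera_from_world" (4x4, takes a point from world to camera coordinates); the wrist camera has in their place "T_tool_cam" (4x4, takes a point from camera to tool coordinates, whose origin is the TCP and whose axes are the flange's). Camera axes: x right, y down, z forward; pixel columns grow to the right and rows downward; lengths in mm; the calibration is good to about 2 mm. A picture is of the moment at which its call begins: read the wrist's pose just before it. There is no depth.
A pose or a line that the arm cannot do raises manip.PlanningError and nothing moves.
- manip.hand_in(): hands the job in, once; it reports no verdict.
The state is a dict: "clock": time; "joint_pos": joint angles; "joint_velocities": joint speeds; "joint_torque": joint torques, N m; "eef_pos": TCP position; "tcp_rot": TCP orientation; "wrist_force": force on the tool from outside, world axes, zero at the start; "wrist_torque": the same for the moment, N m; "gripper_width": opening from 0.0 (shut) to 1.0 (fully open).
Only numpy, scipy, OpenCV 4.12 (cv2) and the standard library are available. Lean on these libraries where they do the work, as an engineer would, in place of code of your own. Each camera call takes 0.05 s, during which the arm holds its last target.

## Working session

There is one attempt and no reset: what is moved stays moved. The work goes in short steps, each a Python script; the robot and the scene stay as the last script left them, time stands still between calls to the robot, and variables do not carry over. Pictures are saved under pics/ and viewed, and the job is handed in when it is done.

```bash
ls; mkdir -p pics; python3 - <<'E'
from bench import manip, kinematics, read_camera
import cv2, numpy as np
for n in ["scene","top","wrist"]:
    s=manip.read_state()
    c=read_camera(n); cv2.imwrite(f"pics/{n}0.png",c["frame"][:,:,::-1])
    print(n,{k:(np.round(v,3).tolist() if not isinstance(v,dict) else v) for k,v in c.items() if k!="frame"})
print(s)
E
```

```text
pics
scene {'fov_y': 54.045, 'cx': 313.698, 'cy': 202.215, 'camera_from_world': [[-0.347, 0.938, 0.007, 262.42], [0.693, 0.261, -0.672, -248.277], [-0.632, -0.229, -0.74, 1482.06], [0.0, 0.0, 0.0, 1.0]]}
top {'fov_y': 46.657, 'cx': 315.153, 'cy': 204.434, 'camera_from_world': [[-0.011, -1.0, -0.004, -69.858], [-0.995, 0.012, -0.103, 552.027], [0.103, 0.003, -0.995, 1651.745], [0.0, 0.0, 0.0, 1.0]]}
wrist {'fov_y': 71.681, 'cx': 321.151, 'cy': 197.364, 'T_tool_cam': [[0.001, -0.974, -0.225, 65.066], [1.0, 0.001, -0.001, -0.53], [0.001, -0.225, 0.974, -178.371], [0.0, 0.0, 0.0, 1.0]]}
{'clock': 0.1, 'joint_pos': array([65.86232719, 23.94381266, -0.59169349, 92.48027623,  0.27035532,
       63.63639187, -3.03577295]), 'joint_velocities': array([ 0.00299709, -0.15421686, -0.1189852 , -0.12550021,  0.02518225,
       -0.00525364,  0.0926829 ]), 'joint_torque': array([ 2.68266129e-03, -8.52576470e+01,  6.41131103e-01, -4.26683092e+01,
       -4.87686403e-02,  1.64731184e-02,  1.35171013e-04]), 'eef_pos': array([ 231.58131483, -580.17456107,  204.90970854]), 'tcp_rot': array([-1.79941090e+02,  5.10993840e-03,  2.17629854e+01]), 'wrist_force': array([-0.64154609, -0.57831676, -0.68399895]), 'wrist_torque': array([ 0.00198685, -0.01658681,  0.00045211]), 'gripper_width': 0.9994916092350585}
```

View pics/scene0.png

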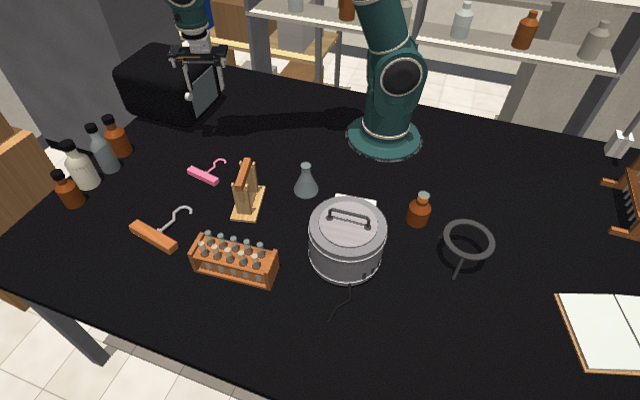

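View pics/top0.png

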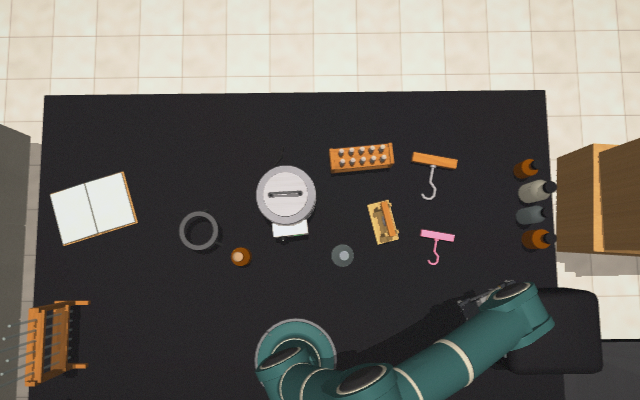

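View pics/wrist0.png

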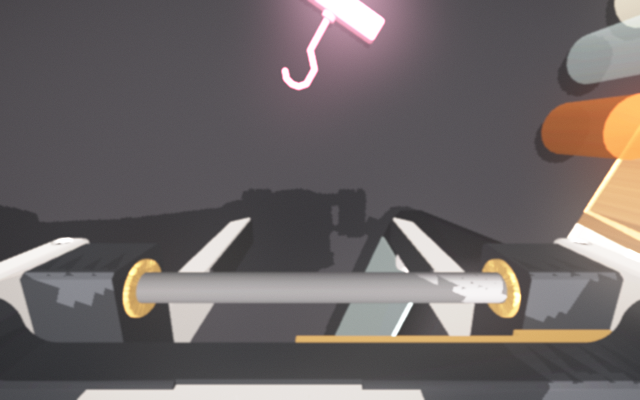

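```bash
cat > h.py <<'E'
from bench import manip, kinematics, read_camera
import cv2, numpy as np
def ray(c,uv):
    f=200/np.tan(np.radians(c["fov_y"])/2)
    d=np.array([(uv[0]-c["cx"])/f,(uv[1]-c["cy"])/f,1.])
    if "T_tool_cam" in c:
        T=c["T_wc"]
    else: T=np.linalg.inv(c["camera_from_world"])
    return T[:3,3],T[:3,:3]@d
def onz(c,uv,z):
    o,d=ray(c,uv); return o+d*(z-o[2])/d[2]
def proj(c,p):
    M=np.linalg.inv(c["T_wc"]) if "T_tool_cam" in c else c["camera_from_world"]
    f=200/np.tan(np.radians(c["fov_y"])/2)
    q=M[:3,:3]@np.array(p)+M[:3,3]
    return np.array([c["cx"]+f*q[0]/q[2],c["cy"]+f*q[1]/q[2]])
from scipy.spatial.transform import Rotation as R
def wrist():
    s=manip.read_state(); c=read_camera("wrist")
    T=np.eye(4); T[:3,:3]=R.from_euler('xyz',s["tcp_rot"],degrees=True).as_matrix(); T[:3,3]=s["eef_pos"]
    c["T_wc"]=T@c["T_tool_cam"]; return c
def save(c,n,crop=None,k=1):
    im=c["frame"][:,:,::-1]
    if crop: a,b,x,y=crop; im=im[b:y,a:x]
    if k!=1: im=cv2.resize(im,None,fx=k,fy=k,interpolation=cv2.INTER_CUBIC)
    cv2.imwrite("pics/"+n,im)
E
python3 - <<'E'
from h import *
a=read_camera("top");b=read_camera("scene")
save(a,"t1.png",(320,135,470,275),5)
save(b,"s1.png",(120,140,280,260),5)
save(a,"t2.png",(170,155,330,275),5)
save(b,"s2.png",(290,180,510,290),3.5)
E
```

```text
(no output)
```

View pics/t1.png

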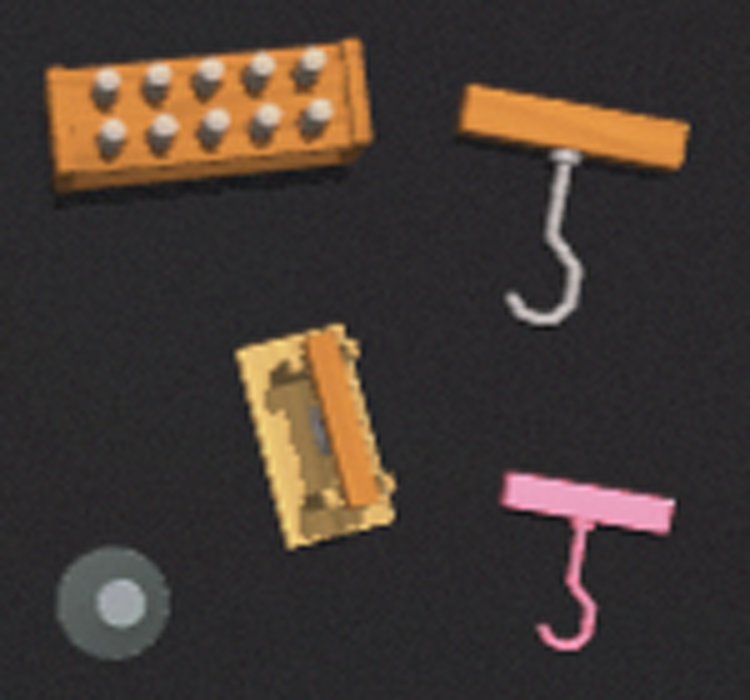

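View pics/s1.png

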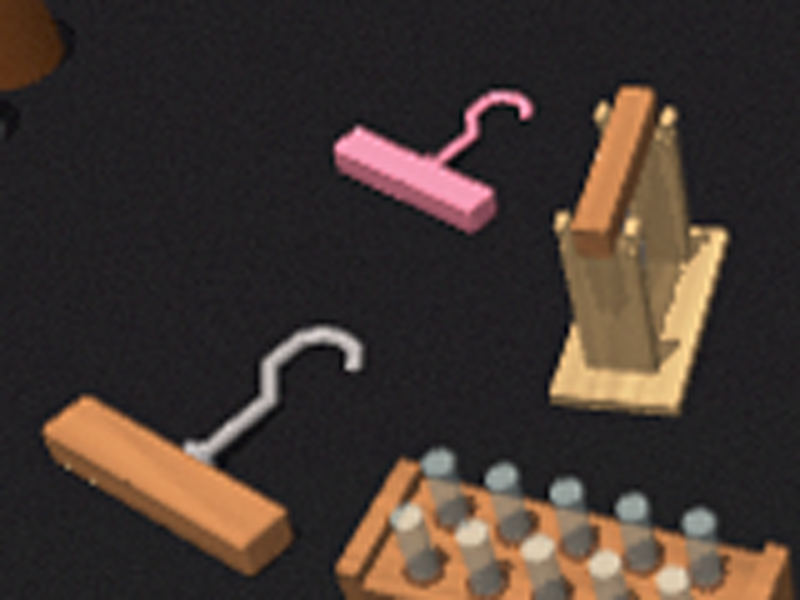

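View pics/t2.png

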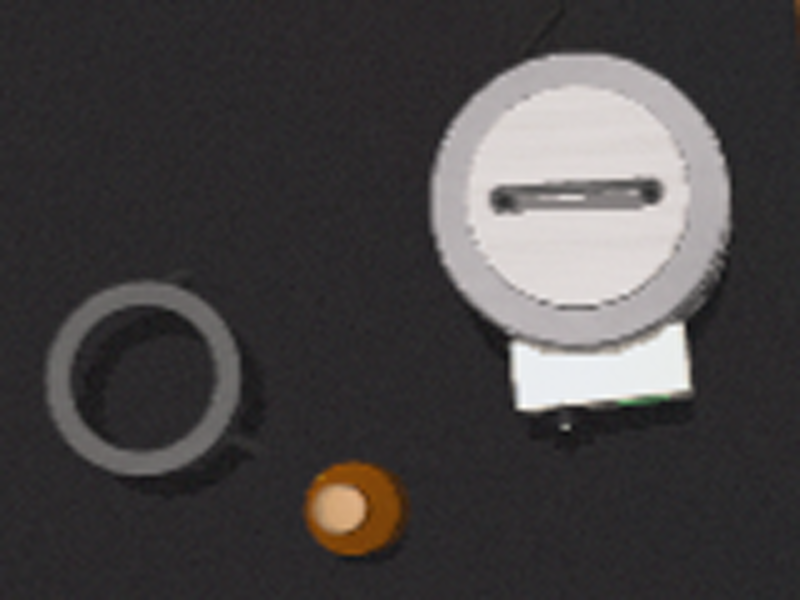

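View pics/s2.png

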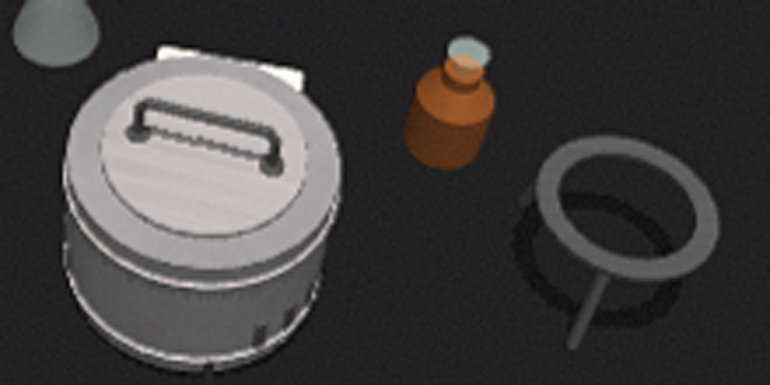

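```bash
python3 - <<'E'
from h import *
a=read_camera("top")
hsv=cv2.cvtColor(a["frame"],cv2.COLOR_RGB2HSV)
m=cv2.inRange(hsv,(5,150,120),(18,255,255)); 
sub=np.zeros_like(m); sub[195:250,365:405]=m[195:250,365:405]
n,l,st,ce=cv2.connectedComponentsWithStats(sub)
i=1+np.argmax(st[1:,4]); print(st[i],ce[i])
r=cv2.minAreaRect(np.argwhere(l==i)[:,::-1].astype(np.float32)); print(r)
p=onz(a,ce[i],146); print("grip",p)
bx=cv2.boxPoints(r); 
w=[onz(a,q,146)[:2] for q in bx]; print(np.round(w,1))
print(hsv[212,384:392])
for n,uv,z in [("tripod",(170+143/5,155+378/5),90),("lid",(170+579/5,155+195/5),156),("furn",(170+581/5,155+200/5),150),("barL",(170+500/5,155+192/5),194),("barR",(170+652/5,155+184/5),194),("bottle",(241,257),0),("flask",(342,256),0)]:
    print(n,np.round(onz(a,uv,z),1))
E
```

```text
[381 201  15  36 249] [387.89558233 218.70281124]
((387.7959899902344, 218.55711364746094), (35.55263137817383, 7.164452075958252), 74.35775756835938)
grip [ 488.02127811 -319.9883412   146.        ]
[[ 543.3 -293.4]
 [ 549.6 -316.8]
 [ 434.1 -345.7]
 [ 427.9 -322.5]]
[[ 14 176 211]
 [ 15 177 215]
 [ 14 181 215]
 [ 15 179 219]
 [ 15 177 223]
 [ 14 170 210]
 [ 18 138 196]
 [ 18 131 200]]
tripod [458.2 329.4  90. ]
lid [574.3  21.6 156. ]
furn [571.6  20.7 150. ]
barL [572.   70.8 194. ]
barR [576.1 -28.8 194. ]
bottle [364.7 196.3   0. ]
flask [ 364.2 -171.7    0. ]
```

```bash
python3 - <<'E'
from h import *
psi=14.2; ux=np.array([np.cos(np.radians(psi)),np.sin(np.radians(psi)),0]); uy=np.array([-ux[1],ux[0],0])
g=np.array([488,-320,0])
p=g-70*ux+np.array([0,0,330])
print(kinematics.inverse_kinematics(p,[180,0,psi]))
manip.move_to(p,[180,0,psi]); manip.wait(0.3)
c=wrist(); save(c,"w1.png"); print(proj(c,[488,-320,146])); np.save("w1.npy",c,allow_pickle=True)
# side-ish look
for q,o in [((190,-320),[180,0,0])]: pass
for n,pp,y in [("lid",(574,21.6,300),2.4),("lid180",(574,21.6,300),182.4),("tri",(458,329,250),2.4),("tri180",(458,329,250),182.4)]:
    print(n,kinematics.inverse_kinematics(pp,[180,0,y]))
print(manip.read_state()["clock"])
E
```

```text
[ 41.21341146   9.78220837  -6.60366476  95.03368648   1.15772806
  75.25064455 -41.38985522]
[321.6468296  128.89915485]
lid [ 13.5012765   15.84273854 -23.13966161  92.35995965   6.43717694
  73.1159685  -98.3241521 ]
lid180 [ 23.78630993  17.69351875 -36.4366064   92.02370462  10.83136168
  73.85898697  78.02185357]
tri [   2.90063624   23.2074584   -53.7177935    97.02772555   19.77272212
   69.88603146 -143.13144147]
tri180 [  3.42918192  23.48963401 -54.52574103  97.01364114  20.20427559
  70.02752099  36.51193094]
1.9083
```

View pics/w1.png

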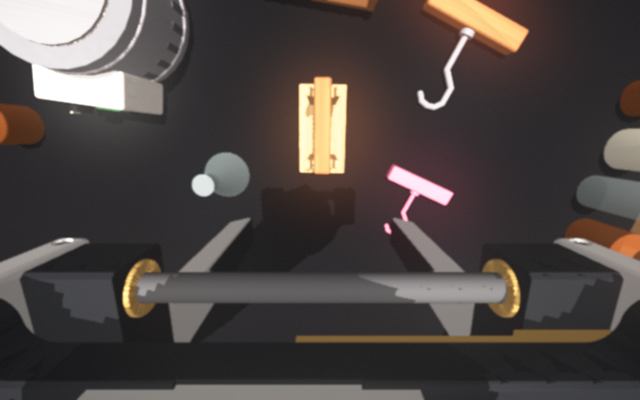

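```bash
python3 - <<'E'
from h import *
c=np.load("w1.npy",allow_pickle=True).item()
save(c,"w1c.png",(285,65,365,185),6)
hsv=cv2.cvtColor(c["frame"],cv2.COLOR_RGB2HSV)
print(hsv[125,295:350].tolist())
E
```

```text
[[9, 105, 92], [8, 103, 92], [10, 109, 98], [14, 119, 158], [19, 104, 245], [27, 57, 255], [28, 38, 255], [28, 36, 255], [28, 38, 255], [28, 38, 255], [27, 42, 255], [27, 46, 255], [26, 50, 255], [26, 49, 255], [27, 47, 255], [27, 47, 255], [26, 61, 255], [22, 91, 250], [16, 117, 235], [15, 133, 238], [17, 126, 250], [19, 116, 254], [21, 110, 254], [20, 112, 254], [20, 111, 254], [20, 113, 254], [20, 113, 254], [20, 111, 254], [20, 110, 254], [22, 106, 254], [22, 102, 254], [22, 102, 255], [22, 100, 255], [22, 103, 255], [19, 112, 254], [19, 111, 251], [22, 88, 252], [26, 64, 254], [26, 53, 255], [26, 51, 255], [26, 50, 255], [27, 48, 255], [27, 44, 255], [27, 42, 255], [27, 43, 255], [27, 48, 255], [26, 50, 255], [26, 49, 255], [26, 51, 255], [25, 72, 255], [17, 111, 237], [14, 121, 154], [9, 113, 108], [8, 112, 100], [8, 111, 103]]
```

View pics/w1c.png

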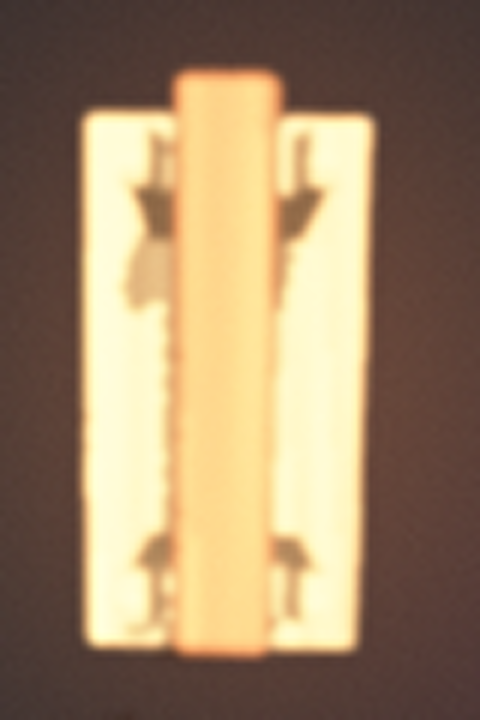

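```bash
python3 - <<'E'
from h import *
c=np.load("w1.npy",allow_pickle=True).item()
print(c["T_wc"][:3,3])
P=[onz(c,(285+u/6-.4,65+v/6-.4),146)[:2] for u,v in [(176,72),(283,72),(176,657),(268,657)]]
P=np.array(P);print(P.round(1))
t=(P[0]+P[1])/2;b=(P[2]+P[3])/2
print("centre",(t+b)/2,"yaw",np.degrees(np.arctan2(*(t-b)[::-1])),np.linalg.norm(t-b))
Q=np.array([onz(c,(285+u/6-.4,65+v/6-.4),10)[:2] for u,v in [(84,110),(376,113),(87,650),(358,652)]]);print(Q.round(1),Q.mean(0),np.degrees(np.arctan2(*((Q[0]+Q[1])-(Q[2]+Q[3]))[::-1])))
# oblique look for hook: camera low at +y side? plan IK
for y0 in (150,120): 
  for roll in (150,-150,140,-140):
    for psi in (14,104,-76):
      Rm=R.from_euler('xyz',[roll,0,psi],degrees=True).as_matrix()
E
```

```text
[ 482.80073855 -321.24906768  508.09273185]
[[ 545.7 -295.7]
 [ 551.  -316.7]
 [ 429.5 -324.4]
 [ 434.5 -343.9]]
centre [ 490.16946907 -320.17402786] yaw 13.502115356102372 119.69374752276406
[[ 553.3 -263.4]
 [ 572.7 -343.1]
 [ 404.9 -299. ]
 [ 424.4 -378.4]] [ 488.84419194 -320.96618512] 13.442977326796717
```

```bash
python3 - <<'E'
from h import *
psi=13.5
manip.move_to([490,-320.3,220],[180,0,psi])
manip.move_linear([490,-320.3,114],[180,0,psi],feed=120,stop_force=8)
manip.wait(.15)
s=manip.read_state();print(s["eef_pos"],s["tcp_rot"],s["wrist_force"],s["clock"])
c=wrist();save(c,"w2.png")
manip.command_gripper(0.0)
s=manip.read_state();print(s["eef_pos"],s["wrist_force"],s["wrist_torque"],s["gripper_width"],s["clock"])
E
```

```text
[ 490.30613596 -320.52525974  114.71500525] [ 1.79952219e+02 -4.46731726e-02  1.34967717e+01] [ 0.68521465 -0.15528277  0.361322  ] 3.6833
[ 490.00818927 -320.33427362  114.01859915] [-0.75636327 -0.04327188  0.5096416 ] [-0.10247079 -0.01557846 -0.00678662] 0.23139705274178413 4.8333
```

View pics/w2.png

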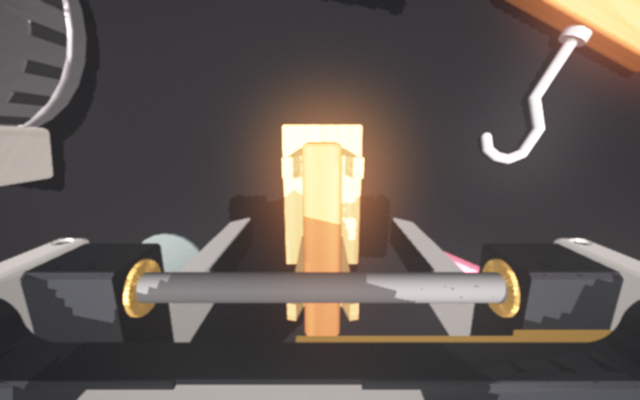

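```bash
python3 - <<'E'
from h import *
psi=13.5
print(manip.move_linear([490,-320.3,310],[180,0,psi],feed=150)); manip.wait(.2)
s=manip.read_state();print(s["eef_pos"],s["wrist_force"],s["wrist_torque"],s["gripper_width"],s["clock"])
c=read_camera("scene");save(c,"s3.png",(140,60,320,240),4); 
g=np.array([490,-320.3,329]); print(proj(c,g),proj(c,g-[0,0,105]))
t=read_camera("top");save(t,"t3.png",(160,140,480,290),2.5)
c=wrist();save(c,"w3.png")
E
```

```text
False
[ 489.86956569 -320.21253228  309.52573989] [ 0.62495142  0.39845868 -2.55009243] [0.03070706 0.03100577 0.07220098] 0.23054519076046248 6.4917
[233.12998903 118.52826863] [238.67136417 150.19307894]
```

View pics/s3.png

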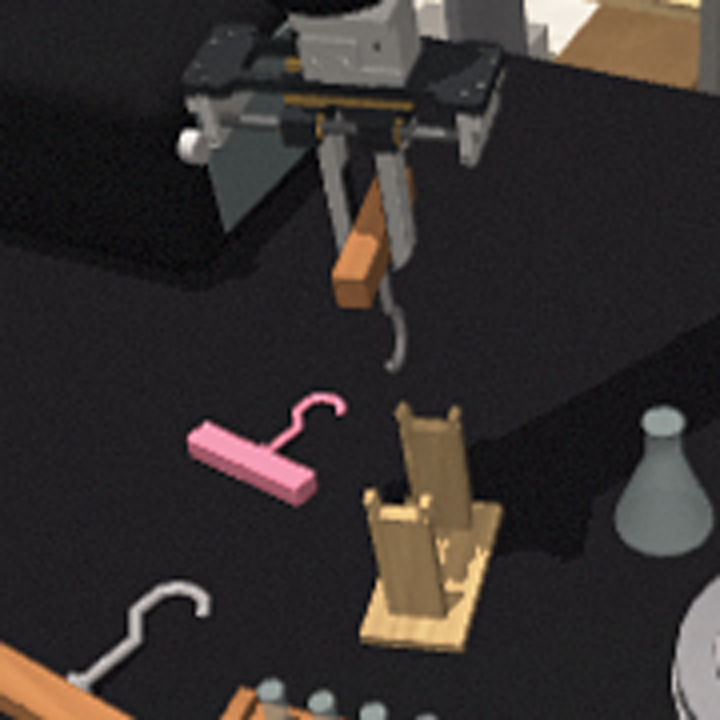

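View pics/w3.png

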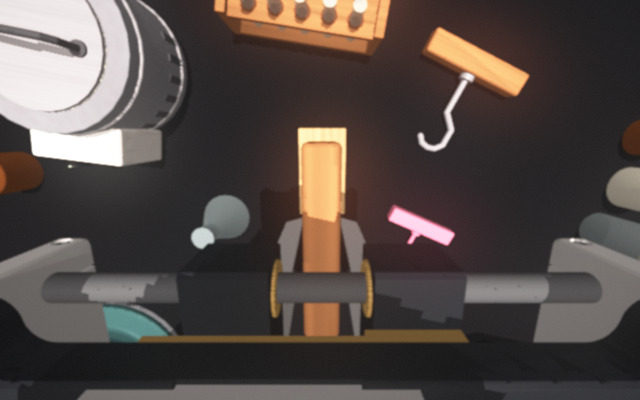

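```bash
python3 - <<'E'
from h import *
c=read_camera("scene")
g=np.array([490,-320.3,329]);
for sg in (1,-1):
  u=sg*np.array([np.cos(np.radians(13.5)),np.sin(np.radians(13.5)),0])
  print([(4*(proj(c,g+u*x-[0,0,z])-[140,60])).round().tolist() for x,z in [(0,55),(-16,75),(-12,95),(0,105),(18,92)]])
save(c,"s3c.png",(220,115,255,160),14)
E
```

```text
[[385.0, 303.0], [395.0, 312.0], [397.0, 338.0], [395.0, 361.0], [386.0, 363.0]]
[[385.0, 303.0], [383.0, 342.0], [388.0, 361.0], [395.0, 361.0], [399.0, 329.0]]
```

View pics/s3c.png

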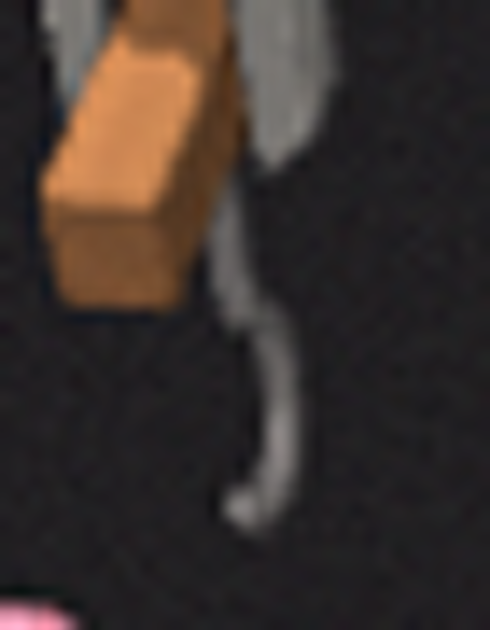

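```bash
python3 - <<'E'
from h import *
p=np.array([574-110,21.6,345])
manip.move_to(p,[180,0,2.4]); manip.wait(.4)
c=wrist(); s=manip.read_state(); print(s["eef_pos"],s["tcp_rot"],s["joint_pos"].round(),s["wrist_force"],s["clock"])
save(c,"w4.png"); np.save("w4.npy",c,allow_pickle=True)
print(proj(c,[572,70.8,192]),proj(c,[576,-28.8,192]))
E
```

```text
[464.03633169  21.45200522 344.93763755] [-1.79998453e+02  7.75957607e-03  2.38904549e+00] [ 15.   2. -22. 102.   1.  76. -95.] [ 0.66499313 -0.42087595 -2.06420203] 8.4417
[282.27972451  92.25960653] [370.57617234  92.46279571]
```

View pics/w4.png

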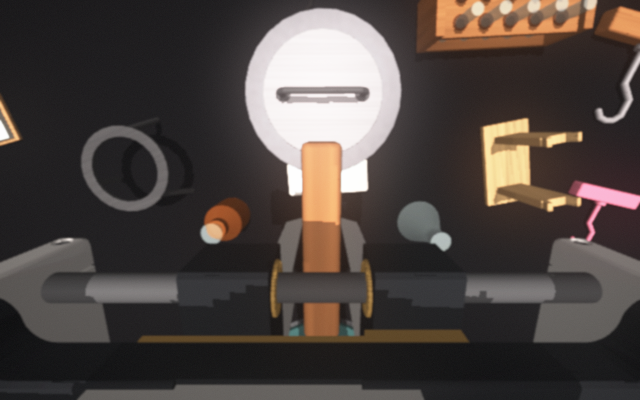

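```bash
python3 - <<'E'
from h import *
c=np.load("w4.npy",allow_pickle=True).item()
save(c,"w4c.png",(240,5,405,175),4.5)
g=cv2.cvtColor(c["frame"],cv2.COLOR_RGB2GRAY)
for u in (295,305,315,325,335,345,355): print(u,g[82:106,u].tolist())
E
```

```text
295 [249, 249, 249, 244, 222, 165, 143, 144, 142, 132, 131, 169, 223, 234, 205, 178, 175, 177, 178, 184, 217, 242, 247, 248]
305 [250, 250, 249, 245, 224, 169, 144, 146, 145, 132, 133, 172, 227, 235, 209, 180, 176, 180, 179, 186, 219, 243, 248, 248]
315 [250, 250, 250, 245, 226, 170, 147, 146, 146, 134, 132, 175, 232, 246, 241, 211, 182, 180, 180, 187, 218, 242, 248, 249]
325 [250, 250, 249, 243, 210, 157, 146, 149, 146, 133, 132, 173, 233, 246, 240, 209, 183, 180, 182, 180, 186, 221, 244, 248]
335 [249, 250, 249, 242, 207, 154, 144, 148, 143, 132, 131, 172, 227, 236, 209, 180, 179, 181, 181, 186, 219, 243, 248, 248]
345 [248, 248, 248, 240, 203, 153, 143, 149, 143, 130, 135, 189, 239, 239, 209, 179, 177, 178, 177, 182, 217, 242, 246, 246]
355 [247, 247, 246, 239, 201, 152, 142, 147, 141, 129, 119, 137, 172, 181, 174, 164, 161, 169, 175, 180, 211, 239, 245, 244]
```

View pics/w4c.png

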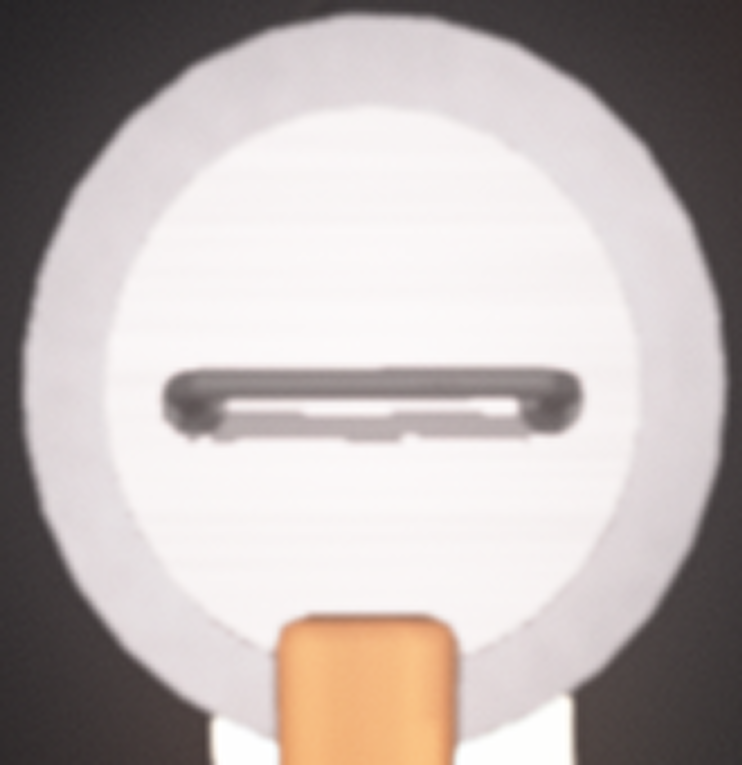

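```bash
python3 - <<'E'
from h import *
c=np.load("w4.npy",allow_pickle=True).item()
L=onz(c,(280,90.0),192);Rr=onz(c,(365.4,89.5),192)
print("bar",onz(c,(322.4,89.8),192),np.degrees(np.arctan2(*(L-Rr)[:2][::-1])))
# fits
g=cv2.cvtColor(c["frame"],cv2.COLOR_RGB2GRAY)
def circ(P):
    A=np.c_[2*P[:,:2],np.ones(len(P))];b=(P[:,:2]**2).sum(1)
    x=np.linalg.lstsq(A,b,rcond=None)[0]; return x[:2],np.sqrt(x[2]+x[0]**2+x[1]**2)
def edges(c,ctr,z,r0,r1,pol,n=90,skip=None):
    g=cv2.GaussianBlur(cv2.cvtColor(c["frame"],cv2.COLOR_RGB2GRAY).astype(np.float32),(0,0),1)
    out=[]
    for a in np.linspace(0,2*np.pi,n,endpoint=False):
        rr=np.arange(r0,r1,.5); v=[]
        for r in rr:
            u=proj(c,[ctr[0]+r*np.cos(a),ctr[1]+r*np.sin(a),z]); 
            v.append(cv2.getRectSubPix(g,(1,1),(float(u[0]),float(u[1])))[0,0])
        d=np.diff(v)*pol; i=np.argmax(d)
        if d[i]>1: out.append([ctr[0]+rr[i]*np.cos(a),ctr[1]+rr[i]*np.sin(a)])
    return np.array(out)
def rob(c,ctr,z,r0,r1,pol):
    P=edges(c,ctr,z,r0,r1,pol)
    for _ in range(4):
        x,r=circ(P); e=abs(np.hypot(*(P-x).T)-r); P=P[e<max(1.2,2*np.median(e))]
    return x.round(1),round(r,1),len(P)
t=read_camera("top"); s=read_camera("scene")
for n,cc in (("w",c),("t",t),("s",s)):
    print(n,"lid",rob(cc,(574,21.6),156,60,90,-1))
    print(n,"tri in",rob(cc,(458,329),90,40,60,1)," out",rob(cc,(458,329),90,58,80,-1))
    print(n,"furn",rob(cc,(572,21),150,85,115,-1))
E
```

```text
bar [576.5283351   25.65493785 192.        ] 92.73942238569279
w lid (array([576.8,  25.8]), np.float64(73.8), 70)
w tri in (array([460.6, 331.7]), np.float64(50.4), 90)  out (array([460.5, 331.7]), np.float64(67.2), 90)
w furn (array([575.8,  25.1]), np.float64(98.9), 62)
t lid (array([577.1,  24.1]), np.float64(72.5), 41)
t tri in (array([459.8, 331.1]), np.float64(50.5), 80)  out (array([459.6, 331.2]), np.float64(67.0), 79)
t furn (array([571.7,  23.6]), np.float64(101.5), 40)
s lid (array([573.8,  24.2]), np.float64(73.7), 51)
s tri in (array([459. , 331.5]), np.float64(50.2), 75)  out (array([459. , 331.6]), np.float64(67.4), 71)
s furn (array([574.2,  24.2]), np.float64(99.5), 50)
```

```bash
cat >> h.py <<'E'
YAW=2.7
ux=np.array([np.cos(np.radians(YAW)),np.sin(np.radians(YAW)),0]); uy=np.array([-ux[1],ux[0],0])
BAR=np.array([576.3,25.2,192.])
def tcp(dx,dy,dz): # saddle rel. bar
    return BAR+dx*ux+dy*uy+np.array([0,0,dz+86.])
def F(n=16):
    L=[]
    for _ in range(n):
        manip.wait(.025); s=manip.read_state(); L.append(np.r_[s["wrist_force"],s["wrist_torque"]])
    L=np.array(L); return L.mean(0).round(3), L.std(0)[:3].round(2), s["eef_pos"].round(2), round(s["clock"],2)
O=[180,0,YAW]
E
python3 - <<'E'
from h import *
manip.move_to(tcp(-38,28,60),O)
print(manip.move_linear(tcp(-38,28,-22.5),O,feed=80,stop_force=5))
print(F(8))
c=read_camera("scene");save(c,"s5.png",(290,120,410,260),5)
print((5*(proj(c,tcp(-38,28,-22.5)-[0,0,86])-[290,120])))
E
```

```text
False
(array([-1.580e-01, -1.780e-01, -2.178e+00,  1.300e-02,  1.300e-02,
        2.000e-03]), array([0.55, 0.36, 0.38]), array([537.17,  51.39, 255.81]), 10.34)
[362.80158956 456.11149262]
```

View pics/s5.png

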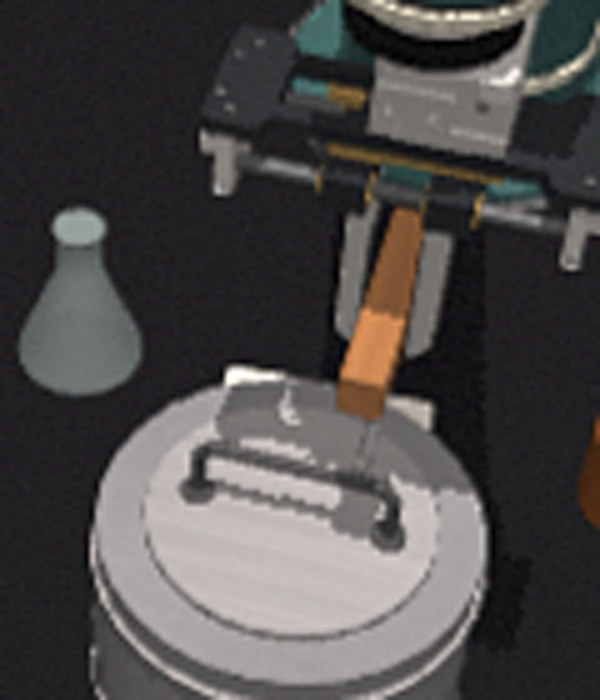

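```bash
python3 - <<'E'
from h import *
print(manip.move_linear(tcp(0,28,-22.5),O,feed=40,stop_force=3)); manip.wait(.1)
c=read_camera("scene");save(c,"s6.png",(310,130,400,240),6)
print(manip.move_linear(tcp(0,28,-12),O,feed=20,stop_force=3)); 
b=F(); print(b)
print(manip.move_linear(tcp(0,28,-5),O,feed=8,stop_force=2.5))
print(F(6))
E
```

```text
False
False
(array([ 5.000e-02,  1.900e-02, -2.071e+00,  2.100e-02,  1.800e-02,
       -2.000e-03]), array([0.5 , 0.38, 0.65]), array([574.97,  53.19, 265.97]), 12.72)
True
(array([ 0.248, -0.022, -2.042,  0.033,  0.029, -0.023]), array([0.79, 0.49, 0.38]), array([574.4 ,  53.04, 269.73]), 13.48)
```

View pics/s6.png

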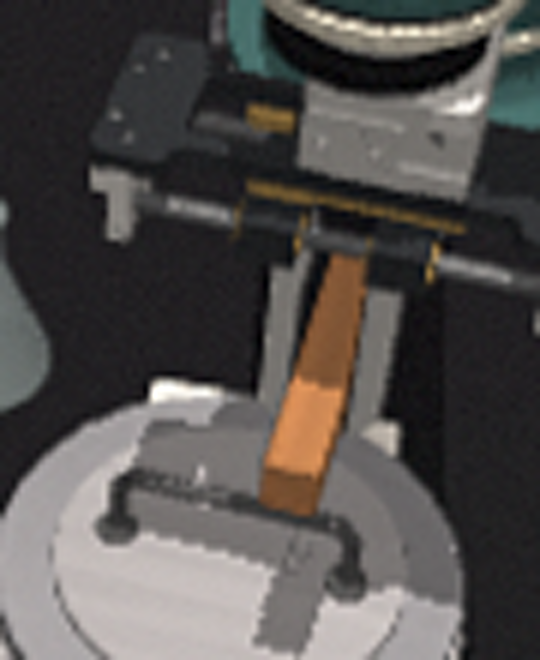

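```bash
python3 - <<'E'
from h import *
for dz in (-6.5,-5.5,-4.5):
    print(dz,manip.move_linear(tcp(0,28,dz),O,feed=10,stop_force=9))
    f=F(12); print(f)
    if f[0][2]<-5.3: break
E
```

```text
-6.5 False
(array([-3.000e-02, -2.330e-01, -7.485e+00, -6.300e-02,  1.500e-02,
        7.000e-03]), array([0.51, 0.46, 0.39]), array([574.92,  53.12, 271.39]), 14.11)
```

```bash
python3 - <<'E'
from h import *
manip.move_linear(tcp(0,28,-5.5),O,feed=10,stop_force=9)
print("28",F(30))
c=read_camera("scene");save(c,"s7.png",(290,130,410,260),5)
manip.move_linear(tcp(0,28,-12),O,feed=15)
manip.move_linear(tcp(0,-28,-12),O,feed=60,stop_force=6)
print("base",F(24))
manip.move_linear(tcp(0,-28,-6.5),O,feed=12,stop_force=9)
print("-28",F(6))
manip.move_linear(tcp(0,-28,-5.5),O,feed=10,stop_force=9)
print("-28",F(30))
manip.move_linear(tcp(0,-28,-12),O,feed=15)
E
```

```text
28 (array([-8.000e-03, -3.100e-02, -7.694e+00, -1.800e-02,  1.100e-02,
       -2.000e-03]), array([0.63, 0.52, 0.52]), array([574.98,  53.17, 272.49]), 15.11)
base (array([-0.008, -0.1  , -2.155,  0.024,  0.011, -0.007]), array([0.51, 0.44, 0.49]), array([577.63,  -2.78, 266.01]), 17.43)
-28 (array([ 0.009,  1.225, -6.362,  0.384,  0.017,  0.015]), array([0.29, 0.46, 0.17]), array([577.52,  -2.73, 271.34]), 18.18)
-28 (array([-2.400e-02,  1.131e+00, -6.400e+00,  4.310e-01,  2.300e-02,
        5.000e-03]), array([0.43, 0.4 , 0.63]), array([577.6 ,  -2.76, 272.49]), 19.18)
```

View pics/s7.png

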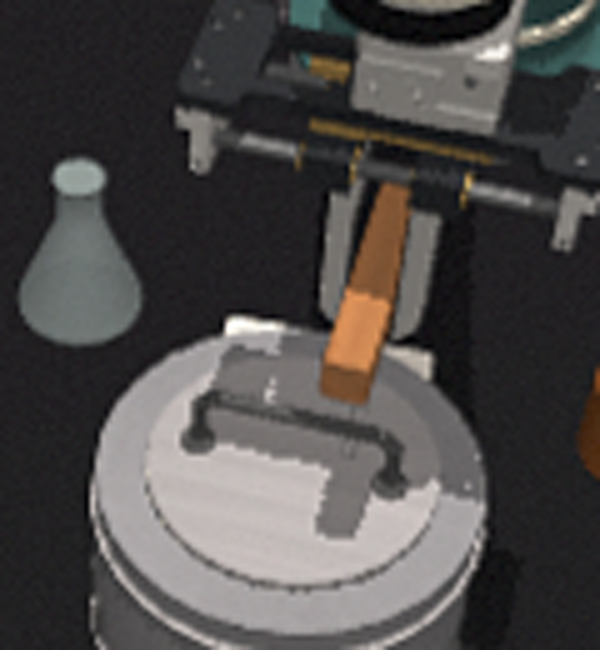

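```bash
python3 - <<'E'
from h import *
for h in (12.,):
    manip.move_linear(tcp(0,h,-12),O,feed=60,stop_force=6)
    manip.move_linear(tcp(0,h,-6.5),O,feed=12,stop_force=9)
    manip.move_linear(tcp(0,h,-5),O,feed=10,stop_force=9)
    print(h,F(30))
    c=read_camera("scene");save(c,"s8.png",(305,170,395,260),6.6)
    c=read_camera("top");save(c,"t8.png",(240,150,330,240),6.6)
E
```

```text
12.0 (array([-7.900e-02, -2.000e-03, -8.459e+00,  2.700e-02,  1.500e-02,
       -2.000e-03]), array([0.44, 0.61, 0.56]), array([575.74,  37.22, 273.  ]), 22.24)
```

View pics/s8.png

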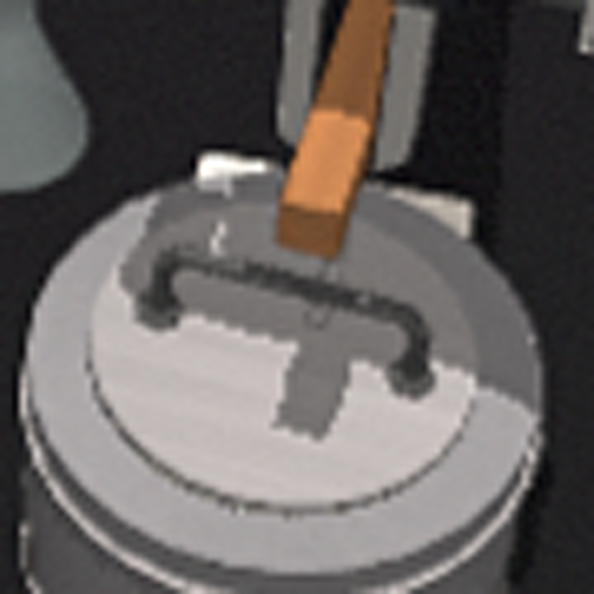

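```bash
python3 - <<'E'
from h import *
h=13.5
manip.move_linear(tcp(0,12,-12),O,feed=20)
c=read_camera("scene");np.save("sc0.npy",c,allow_pickle=True)
manip.move_linear(tcp(0,h,-12),O,feed=40,stop_force=6)
manip.move_linear(tcp(0,h,-6.5),O,feed=14,stop_force=9)
manip.move_linear(tcp(0,h,-3.5),O,feed=10,stop_force=9)
print(h,F(30))
c=read_camera("scene");save(c,"s9.png",(305,170,395,260),6.6);np.save("sc1.npy",c,allow_pickle=True)
c=wrist();save(c,"w9.png")
E
```

```text
13.5 (array([-0.00e+00, -4.30e-02, -8.33e+00,  2.20e-02,  2.30e-02, -6.00e-03]), array([0.52, 0.49, 0.56]), array([575.66,  38.7 , 274.49]), 24.88)
```

View pics/s9.png

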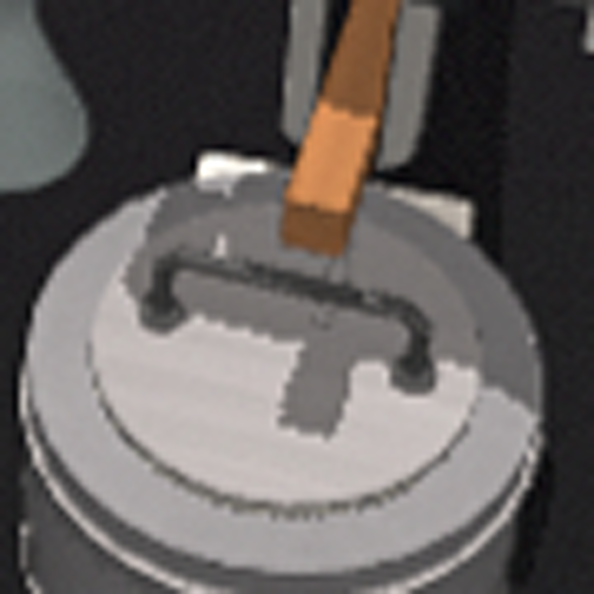

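View pics/w9.png

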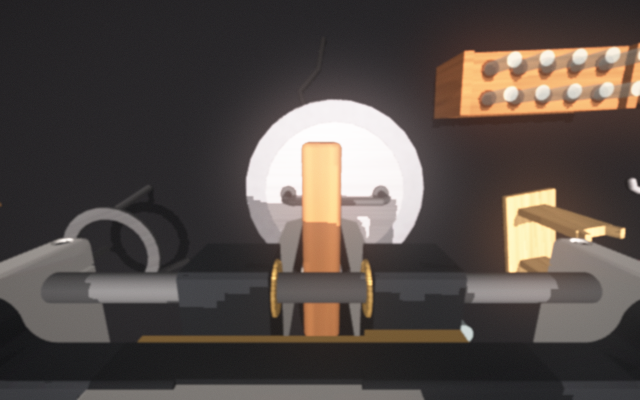

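```bash
cat > tilt.py <<'E'
from h import *
def shift(a,b,uv,w=9,s=4):
    ga=a["frame"].astype(np.float32);gb=b["frame"].astype(np.float32)
    K=8
    u,v=[int(round(x)) for x in uv]
    up=lambda g,m: cv2.resize(g[v-m:v+m+1,u-m:u+m+1],None,fx=K,fy=K,interpolation=cv2.INTER_CUBIC)
    A=up(ga,w); B=up(gb,w+s)
    r=cv2.matchTemplate(B,A,cv2.TM_CCOEFF_NORMED); _,m,_,l=cv2.minMaxLoc(r)
    return (np.array(l)/K-s).round(2), round(m,3)
E
python3 - <<'E'
from tilt import *
a=np.load("sc0.npy",allow_pickle=True).item();b=np.load("sc1.npy",allow_pickle=True).item()
for n,y in (("legL",-50),("legR",50)):
    p=BAR+uy*y; q=p-[0,0,30]
    print(n,proj(a,p).round(1),"exp per mm z",(proj(a,p+[0,0,1])-proj(a,p)).round(3),"per y",(proj(a,p+uy)-proj(a,p)).round(3),
      "top",shift(a,b,proj(a,p+[0,0,-8]),6),"foot",shift(a,b,proj(a,q),5))
# rim points
for ang in (-90,-60,-30,0,30,60,90):
    d=np.radians(ang); p=BAR-[0,0,36]+75*(ux*np.cos(d)+uy*np.sin(d))
    print(ang,proj(a,p).round(1),shift(a,b,proj(a,p),5,3))
E
```

```text
legL [329.5 209. ] exp per mm z [ 0.015 -0.264] per y [0.385 0.093] top (array([ 0.25, -1.  ]), 0.956) foot (array([ 0.12, -0.75]), 0.979)
legR [368.8 218.5] exp per mm z [ 0.045 -0.262] per y [0.401 0.097] top (array([ 0., -1.]), 0.967) foot (array([ 0.  , -0.88]), 0.988)
-90 [319.7 215.9] (array([ 0.38, -1.12]), 0.871)
-60 [319.2 227.7] (array([ 0.  , -0.88]), 0.976)
-30 [326.6 238.8] (array([ 0.  , -0.88]), 0.967)
0 [340.3 245.8] (array([ 0.  , -0.75]), 0.963)
30 [356.4 246.4] (array([ 0.62, -0.88]), 0.966)
60 [369.9 240.5] (array([ 0.  , -0.62]), 0.962)
90 [377. 230.] (array([ 0.12, -1.  ]), 0.943)
```

```bash
python3 - <<'E'
from tilt import *
h=13.5
manip.move_linear(tcp(0,h,16),O,feed=20,stop_force=6); manip.wait(.2)
b=read_camera("scene"); save(b,"s10.png",(295,150,405,260),5.4)
print(F(8))
manip.move_linear(tcp(0,h,50),O,feed=35,stop_force=6); manip.wait(.2)
b2=read_camera("scene"); save(b2,"s11.png",(295,140,405,250),5.4)
a=np.load("sc0.npy",allow_pickle=True).item()
for n,y in (("legL",-50),("legR",50)):
    p=BAR+uy*y
    for bb,dz in((b,23.5),(b2,57.5)):
        e=proj(a,p+[0,0,dz])-proj(a,p)
        print(n,e.round(2),shift(a,bb,proj(a,p-[0,0,8]),6,20),shift(a,bb,proj(a,p-[0,0,30]),5,20))
print(F(8))
E
```

```text
(array([-7.000e-03, -9.400e-02, -8.234e+00,  1.800e-02,  1.700e-02,
       -7.000e-03]), array([0.24, 0.37, 0.44]), array([575.65,  38.68, 293.99]), 26.56)
legL [ 0.35 -6.32] (array([ 0.5 , -5.12]), 0.798) (array([ 0.38, -5.88]), 0.976)
legL [  0.88 -15.87] (array([-10.62, -20.  ]), 0.503) (array([  0.88, -14.75]), 0.971)
legR [ 1.08 -6.27] (array([ 0.88, -6.12]), 0.963) (array([ 1.  , -5.88]), 0.99)
legR [  2.72 -15.77] (array([  2.5 , -15.25]), 0.949) (array([  2.5 , -14.88]), 0.981)
(array([-1.820e-01, -5.700e-02, -8.779e+00,  3.200e-02,  2.200e-02,
       -3.000e-03]), array([0.34, 0.54, 0.39]), array([575.68,  38.69, 328.01]), 28.13)
```

View pics/s11.png

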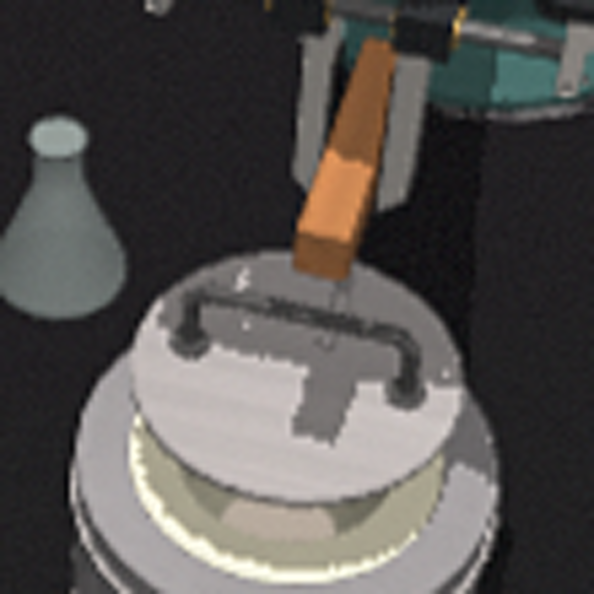

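```bash
python3 - <<'E'
from tilt import *
h=13.5
T=np.array([460.0,331.6,90.])
p=T+h*uy; p[2]=tcp(0,h,50)[2]
print(kinematics.inverse_kinematics(p,O), kinematics.inverse_kinematics(p-[0,0,120],O))
manip.move_linear(p,O,feed=65,stop_force=10); manip.wait(.3)
s=read_camera("scene");save(s,"s12.png",(400,120,540,300),3.3);np.save("sc12.npy",s,allow_pickle=True)
t=read_camera("top");save(t,"t12.png",(140,170,260,290),5);np.save("tp12.npy",t,allow_pickle=True)
print(F(6), manip.read_state()["tcp_rot"])
E
```

```text
[ -12.38896343   16.4087083   -34.54399664   89.60786141    9.46470601
   76.93175535 -135.2874301 ] [ -13.57201568   21.73853692  -33.4209135    98.80076271   13.1866494
   63.40966926 -138.36620666]
(array([ 9.500e-02,  5.600e-02, -8.543e+00,  3.300e-02,  3.300e-02,
       -6.000e-03]), array([0.33, 0.54, 0.46]), array([459.34, 345.1 , 328.01]), 33.88) [-1.79999077e+02  1.38934688e-04  2.70088695e+00]
```

View pics/s12.png

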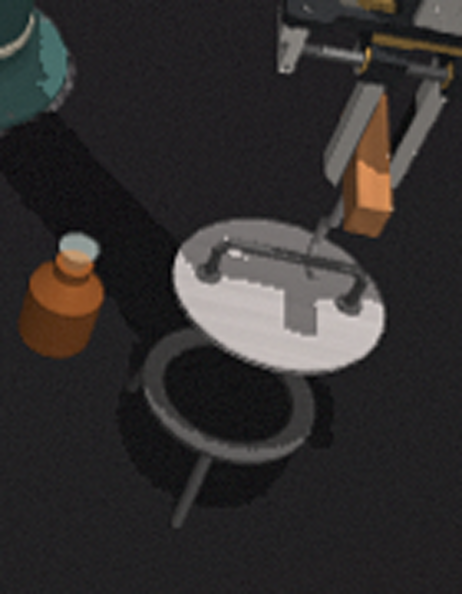

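View pics/t12.png

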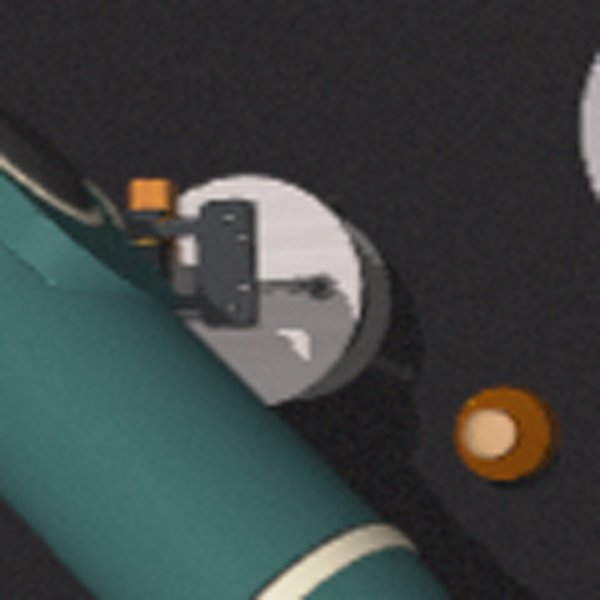

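```bash
cat >> tilt.py <<'E'
def circ(P):
    A=np.c_[2*P[:,:2],np.ones(len(P))];b=(P[:,:2]**2).sum(1)
    x=np.linalg.lstsq(A,b,rcond=None)[0]; return x[:2],np.sqrt(x[2]+x[0]**2+x[1]**2)
def edges(c,ctr,z,r0,r1,pol,n=90):
    g=cv2.GaussianBlur(cv2.cvtColor(c["frame"],cv2.COLOR_RGB2GRAY).astype(np.float32),(0,0),1)
    out=[]
    for a in np.linspace(0,2*np.pi,n,endpoint=False):
        rr=np.arange(r0,r1,.5)
        v=[cv2.getRectSubPix(g,(1,1),tuple(map(float,proj(c,[ctr[0]+r*np.cos(a),ctr[1]+r*np.sin(a),z]))))[0,0] for r in rr]
        d=np.diff(v)*pol; i=np.argmax(d)
        if d[i]>1: out.append([ctr[0]+rr[i]*np.cos(a),ctr[1]+rr[i]*np.sin(a)])
    return np.array(out)
def rob(c,ctr,z,r0,r1,pol):
    P=edges(c,ctr,z,r0,r1,pol)
    for _ in range(5):
        x,r=circ(P); e=abs(np.hypot(*(P-x).T)-r); P=P[e<max(1.,2*np.median(e))]
    return x.round(1),round(r,1),len(P)
E
python3 - <<'E'
from tilt import *
s=np.load("sc12.npy",allow_pickle=True).item()
t=np.load("tp12.npy",allow_pickle=True).item()
for z in (211,213.5): print(z,rob(s,(460,331.6),z,62,88,-1),rob(t,(460,331.6),z,62,88,-1))
print(rob(s,(460,331.6),90,58,78,-1))
E
```

```text
211 (array([458.1, 331.9]), np.float64(75.1), 63) (array([461.6, 331.2]), np.float64(74.1), 37)
213.5 (array([460.8, 331.2]), np.float64(74.5), 66) (array([461.5, 330.4]), np.float64(73.9), 39)
(array([459.8, 331.3]), np.float64(67.5), 48)
```

```bash
python3 - <<'E'
from tilt import *
h=13.5
p=np.array([460.0,331.6,90.])+h*uy
p[2]=216
print(manip.move_linear(p,O,feed=45,stop_force=5)); manip.wait(.15); print(F(6))
s=read_camera("scene");save(s,"s13.png",(400,160,540,300),4)
p[2]=207.5
print(manip.move_linear(p,O,feed=7,stop_force=4.5)); print(F(8))
s=read_camera("scene");save(s,"s14.png",(400,160,540,300),4);np.save("sc14.npy",s,allow_pickle=True)
E
```

```text
False
(array([-1.70e-01, -3.50e-02, -8.93e+00,  1.50e-02,  3.60e-02,  6.00e-03]), array([0.31, 0.65, 0.22]), array([459.37, 345.1 , 216.04]), 36.82)
True
(array([ 4.300e-02, -1.070e-01, -2.219e+00,  3.300e-02,  1.000e-03,
        9.000e-03]), array([0.43, 0.44, 0.38]), array([458.79, 344.43, 209.11]), 37.88)
```

View pics/s14.png

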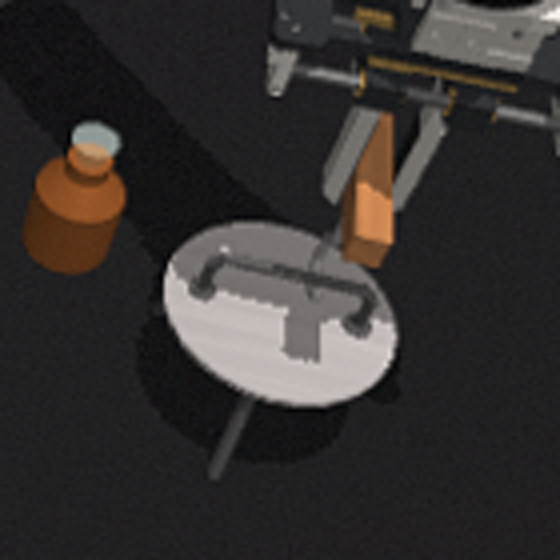

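```bash
python3 - <<'E'
from tilt import *
s=np.load("sc14.npy",allow_pickle=True).item()
for z in (96,99): print(rob(s,(460,331.6),z,62,88,-1))
h=13.5
p=np.array([460.0,331.6,90.])+h*uy
p[2]=195.5
print(manip.move_linear(p,O,feed=25,stop_force=3.5)); print(F(8))
E
```

```text
(array([460.1, 331.1]), np.float64(75.1), 64)
(array([462.9, 330.9]), np.float64(74.8), 58)
False
(array([ 0.026,  0.012, -2.078,  0.038,  0.016, -0.024]), array([0.24, 0.56, 0.58]), array([459.44, 345.13, 195.65]), 38.83)
```

```bash
python3 - <<'E'
from tilt import *
h=13.5
p=np.array([460.0,331.6,90.])+h*uy-38*ux
p[2]=195.5
print(manip.move_linear(p,O,feed=50,stop_force=3.5))
p[2]=330
print(manip.move_linear(p,O,feed=120,stop_force=8))
manip.move_to([489.8,-320.4,330],[180,0,13.5]); manip.wait(.3)
s=manip.read_state(); print(s["eef_pos"],s["tcp_rot"],s["gripper_width"],s["clock"])
c=wrist();save(c,"w15.png");np.save("w15.npy",c,allow_pickle=True)
sc=read_camera("scene");save(sc,"s15.png",(140,60,320,240),4)
print(rob(sc,(460,331.6),96,62,88,-1))
save(sc,"s15b.png",(390,180,530,290),5)
E
```

```text
False
False
[ 489.93107717 -320.19027914  330.0115749 ] [ 1.79999995e+02 -1.13871751e-03  1.35192562e+01] 0.23198145142532503 43.675
(array([459.5, 331.2]), np.float64(75.4), 69)
```

View pics/s15.png

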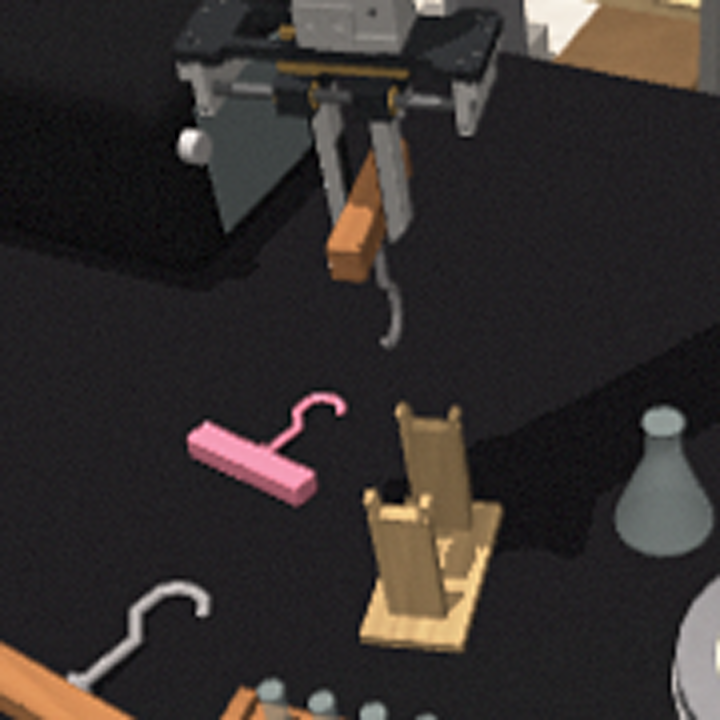

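View pics/s15b.png

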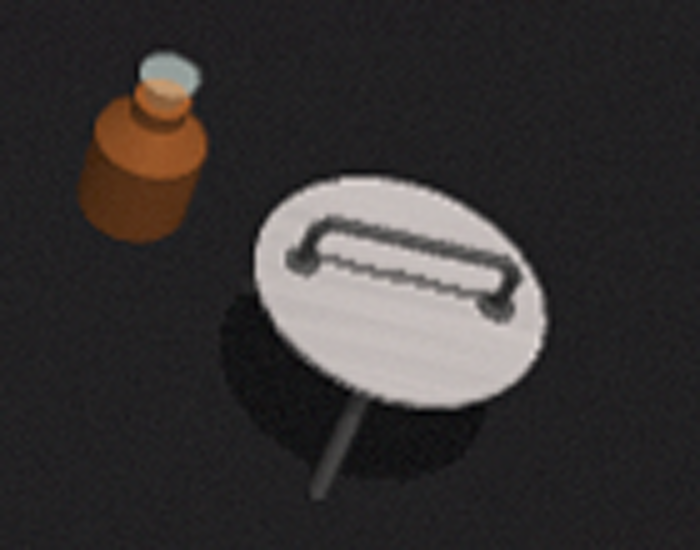

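View pics/w15.png

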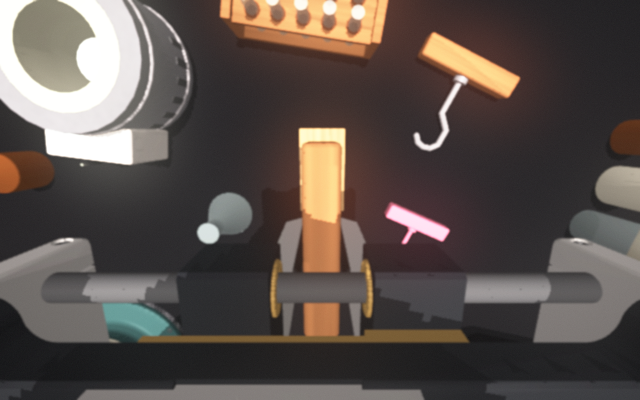

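```bash
python3 - <<'E'
from tilt import *
o=[180,0,13.5]; q=[490.0,-320.35,0]
print(manip.move_linear([q[0],q[1],136],o,feed=110,stop_force=6)); manip.wait(.15)
print(F(4))
print(manip.move_linear([q[0],q[1],114.2],o,feed=20,stop_force=5)); print(F(8))
E
```

```text
False
(array([-0.076, -0.321, -2.498, -0.008, -0.009,  0.004]), array([0.42, 0.43, 0.49]), array([ 490.06, -320.38,  136.2 ]), 45.94)
False
(array([-0.041, -0.195, -2.108,  0.007,  0.004, -0.005]), array([0.44, 0.52, 0.51]), array([ 490.02, -320.38,  114.27]), 47.38)
```

```bash
python3 - <<'E'
from tilt import *
o=[180,0,13.5]; q=[490.0,-320.35]
print(manip.move_linear([*q,113.2],o,feed=8,stop_force=3)); print(F(4))
manip.command_gripper(1.0); print(F(4), manip.read_state()["gripper_width"])
manip.move_linear([*q,220],o,feed=100,stop_force=6)
ux2=np.array([np.cos(np.radians(13.5)),np.sin(np.radians(13.5)),0])
manip.move_linear(np.array([*q,330])-70*ux2,o,feed=150); manip.wait(.3)
c=wrist();save(c,"w16.png",(265,45,385,205),3.7);save(c,"w16f.png")
sc=read_camera("scene");save(sc,"s16.png",(140,60,320,240),4);save(sc,"s16f.png")
print(rob(sc,(460,331.6),96,62,88,-1), manip.read_state()["clock"])
E
```

```text
True
(array([-1.078,  0.825,  6.864,  0.152,  0.258, -0.008]), array([0.24, 0.85, 0.26]), array([ 490.07, -320.41,  113.97]), 47.69)
(array([-0.111, -0.314,  0.136,  0.029,  0.044,  0.002]), array([0.48, 0.43, 0.34]), array([ 489.62, -320.1 ,  113.22]), 48.98) 0.9996846555638265
(array([459.5, 331.3]), np.float64(75.3), 66) 51.6083
```

View pics/w16.png

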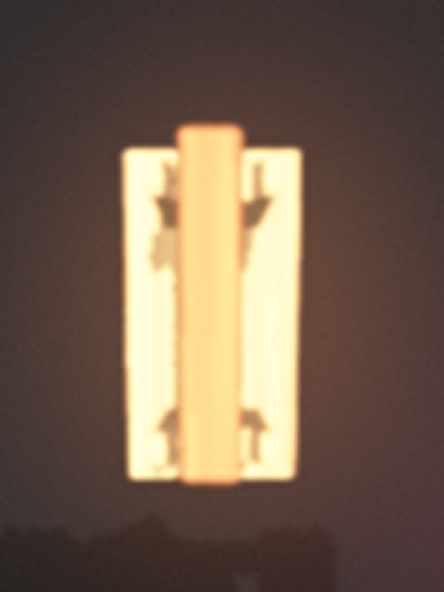

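View pics/s16.png

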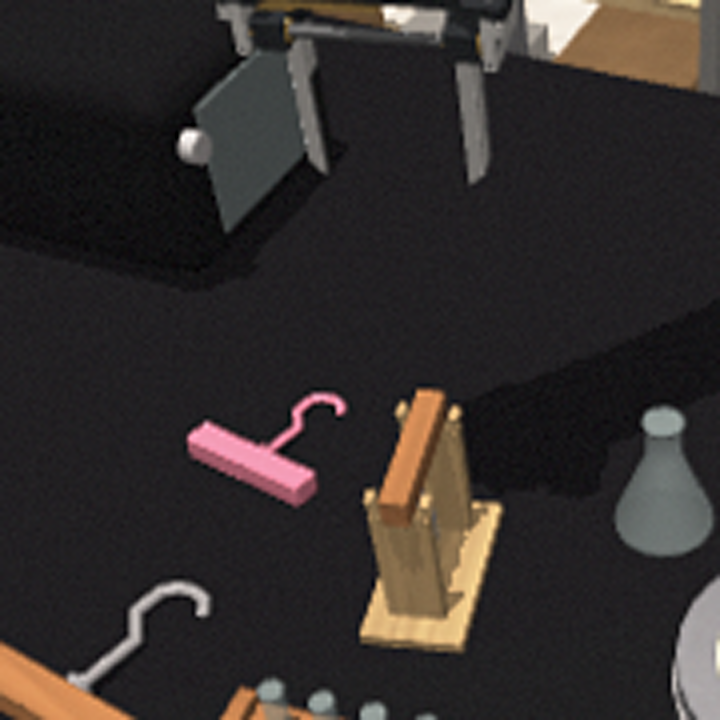

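View pics/s16f.png

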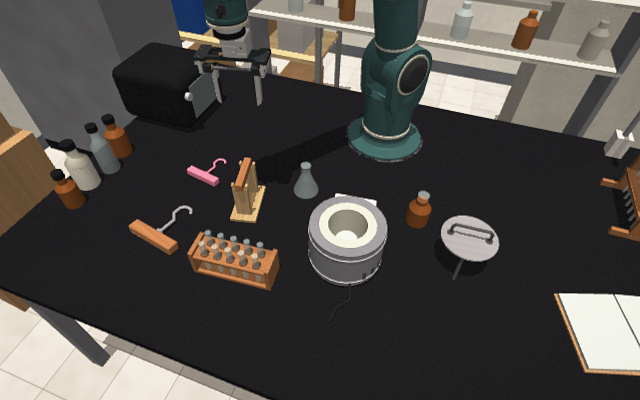

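The pictures show the lifter between the stand's cheeks (scene pixel 245,175), the lid flat on the tripod (469,238), and the flask, bottle and rack where they were. I'm handing in.

```bash
python3 -c "
from bench import manip
manip.hand_in(); print(manip.read_state()['clock'])"
```

```text
the job is handed in; nothing more can be done
the job is handed in; nothing more can be done
```

The lid is off the furnace and seated in the tripod's ring, and the lifter is back on its stand. I handed the job in at about 52 s on the robot's clock, with the arm clear of everything.

- **Choice of lifter:** There were three candidates in the top view: the big orange one lying at (435,160), the pink one at (437,236), and the smaller orange one on the stand at (388,219). I took the one on the stand.
- **Finding the balance point:** I probed at +28, −28 and +12 mm along the loop; the net hook loads were about 5.5, 4.2 and 6.3 N. I settled on +13.5 mm, where the hook carried about 6.2 N and both legs of the loop rose equally.
- **Carry and set-down:** After the lift, and again above the tripod, the pictures showed the lid level. It unloaded at the expected height, and the lifter then carried only its own weight.
- **Last checks:** The lid's rim fits a 75 mm radius circle at the seated height, centred at (459.5, 331.3). I had measured the ring at about (459.8, 331.4) beforehand, so the tripod had not visibly shifted. The lifter lies between the cheeks in both views, and the bystanders look unmoved.
- **Disagreements:**
  - One contact stop during the first probe was triggered by force noise, so I went on with averaged readings.
  - The −28 mm probe showed a sideways force of about 1.2 N, so it fitted the others less well.
  - When hanging the lifter back, the handle touched the posts with about 9 N just before release.

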